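# Lay out a three-cornered pendant on the bead board

## Task

Lay out the pendant on the grey bead board, where the three brass frames mark its corners: the bar bead midway between the ring and the square, the coin bead midway between the square and the triangle, and the cube bead midway between the triangle and the ring, each on the straight line joining the two frames' centres and the same way up as it lies now. Lay the small steel spacer flat and centred on top of the coin bead. Leave the tape dispenser and the pliers where they are, and leave everything released and still.

Things in the scene. Friction and masses are not known exactly. Their poses are not given: they have to be found in the camera images.
- board: Grey bead board, fixed, 270 x 270 mm, its level top 8 mm above the table (edge rim to 12 mm), a black scale along one edge. Origin: centre of its underside, on the table. Beside it, towards -y, lies a fixed dark red mat, 240 x 240 x 4 mm, with the loose beads; beyond both (x above 0.8) stands a fixed clear organiser, 34 mm high.
- ring_frame: Flat round brass ring, 42 mm outside, 30 mm hole, 5 mm thick, fixed to the board. The three brass frames stand at the corners of an equal-sided triangle with sides of 147 mm, any frame at any corner. Origin: its centre, on the board's top (8 mm above the table).
- square_frame: Flat square brass frame, 38 x 38 mm outside, 26 mm opening, 5 mm thick, fixed to the board at another corner. Origin: its centre, on the board's top.
- triangle_frame: Flat triangular brass frame of 6 mm round wire, about 46 mm along each side, 6 mm thick, fixed to the board at the third corner. Origin: its centre, on the board's top.
- bar_bead: Long bone-coloured bar bead, 44 (its x) x 16 (its y) x 16 mm (z), lying on the red mat, roughly 25 g. Origin: centre of its underside, z up.
- coin_bead: Bone-coloured coin bead, a flat disc 36 mm across and 12 mm thick, lying flat on the red mat, roughly 25 g. Origin: centre of its underside, z up.
- cube_bead: Bone-coloured cube bead, 24 x 24 x 24 mm, sides along its x and y, standing on the red mat, roughly 30 g. Origin: centre of its underside, z up.
- spacer: Small thick steel ring bead, 26 mm across, 10 mm thick, with a 10 mm hole, lying flat on the red mat, roughly 20 g. Origin: centre of its underside, z up.
- tape_dispenser: Red tape dispenser with a white roll, about 135 x 55 x 60 mm high, loose on the table beyond the mat; a bystander. Origin: centre of its underside; x along its length.
- pliers: Pliers with yellow handles, about 150 x 60 x 12 mm, loose on the table to the left of the board; a bystander. Origin: on the table amid the pliers; x from handles to jaws.

How it is judged:
By the outcome, as a careful person would: the job done as asked, in the order asked, and still so for the second after the job is handed in, with the robot touching nothing.
It also fails if it takes over 96 s, if anything falls off the work surface, if the arm or the gripper's body presses on something with over 40 N, if the wrist force passes 120 N, or if a joint passes its speed limit or range.

## Robot

A 6-joint arm with a two-finger parallel gripper is mounted at the origin on the work surface. World frame = base frame: x ahead of the robot, y to its left, z up, the work surface at z = 0. Lengths are in m, angles in rad, forces in N, time in s.
With the tool pointing down it reaches from about 0.4 to 0.825 m from the base axis. Payload 7 kg.
Tool frame: the origin (TCP) lies at the very end of the fingers, on their centre line; the grasp point (between the pads) lies 19 mm behind it; z points along the fingers, y is the line along which they close (so a half turn about z gives the same grasp; the last joint's range is limited). The gripper opens to 88 mm and grips with 3 to 60 N. Pads are 19 mm wide; open, the fingers measure 130 mm over their backs; the gripper's body (78 mm by 193 mm) begins 47 mm behind the grasp point.
Start: joints at [1.471, 0.359, 0.012, 0, -1.224, -0.288], TCP at [0.255, 0.625, 0.227] pointing down, gripper open.
Joint ranges: [-3.07, 3.07], [-1.43, 2.12], [-1.02, 1.25], [-3.03, 1.67], [-3.05, -0], [-3.03, 3.03]. Speed limits (rad/s): [2.39, 2.39, 3.01, 3.14, 3.14, 3.14].

## Interface

Orientations are given as a unit quaternion [x, y, z, w].
In Python, from workcell import bot gives the robot as it stands. The module is installed in compiled form; this text tells all that it offers.
- The arm moves only by the tool play_rows, never from a script. Its argument "moves" is a list that holds one entry, the list of rows, each a list of 7 numbers: the finger opening in mm, from 0 to 87.6, then the shift along the tool's x, y, z in normalised numbers (1 is 500 mm), then the turn, a rotation vector about the tool's x, y, z in shares of pi rad (1.0 is pi rad). A call has 1 to 5 rows; each row is the pose to reach, as a shift and turn from the pose commanded when the call began, along the tool's axes at that moment; what a row does not reach only later rows make up. A row lasts 1/10 s, in which the tool goes at most 50 mm and 8.59 degrees, less where a joint would pass 70% of its speed; a pose out of reach is approached as far as the arm can. A call with a gripper value outside its range is refused whole. The fingers move at their own pace and stop on an object; the grip force is fixed at half the most. Time passes only in rows, so rows that repeat a pose let the fingers close. It gives the time, the measured TCP pose, the force, the opening and the grip force at its end, in the units of the state.
- bot.get_state(): the state, without advancing time (a new reading comes with each control period).
- bot.camera(name): name is "scene" or "top"; returns the picture (384x512x3 uint8, red, green, blue); there is no depth.
- bot.calibration(name): a dict with "fx", "fy", "cx", "cy" (pixels), "R" (3x3) and "t" (3): a world point X has camera coordinates R X + t. Camera axes: x right, y down, z forward; pixel columns grow to the right and rows downward; lengths in m; the calibration is good to about 2 mm. A picture is of the moment at which its call begins. calibration takes no time and is no camera call.
- bot.sign_off(): hands the job in; it is judged then, once.
The state is a dict: "time": time; "q": joint angles; "dq": joint speeds; "joint_efforts": joint torques, N m; "tool_pos": TCP position; "ee_rot": TCP orientation; "contact_force": force on the tool from outside, world axes, zero at the start; "moment": the same for the moment, N m; "width": finger opening in m; "gripper_force": force on a finger pad.
Only numpy, scipy, OpenCV 4.12 (cv2) and the standard library are available. Lean on these libraries where they do the work, as an engineer would, in place of code of your own. Each camera call takes 0.05 s, during which the arm holds its last target. There are 200 camera calls.

## Working session

There is one attempt and no reset: what is moved stays moved. The work goes in short steps, Python scripts to look and compute and a tool call to move; the robot and the scene stay as the last step left them, time stands still between calls to the robot, and variables do not carry over. Pictures are saved under pics/ and viewed, at most 14 in all, crops included, and the job is handed in when it is done.

Besides the shell and the picture viewer there is one more tool, called after ">>>" as name([rows], argument=value, ...), one row to a line, values as JSON. play_rows: Moves the arm, as the interface text tells. Its arguments: {"type":"object","properties":{"moves":{"type":"array"}},"required":["moves"]}

```bash
mkdir -p pics; python3 - <<'E'
from workcell import bot
import cv2
for n in("scene","top"):
    cv2.imwrite(f"pics/{n}0.png",cv2.resize(bot.camera(n)[:,:,::-1],(800,600),interpolation=cv2.INTER_CUBIC))
    c=bot.calibration(n);print(n,c)
s=bot.get_state();print(s['time'],s['tool_pos'],s['ee_rot'],s['q'],s['width'])
E
```

```text
scene {'fx': 437.3551184036026, 'fy': 437.3551184036026, 'cx': 257.443470103641, 'cy': 189.83863794407264, 'R': array([[-0.70080158,  0.71329924,  0.0090182 ],
       [ 0.57250831,  0.56992943, -0.58941894],
       [-0.42557182, -0.40790273, -0.80777719]]), 't': array([ 0.37111084, -0.34350366,  1.58111088])}
top {'fx': 400.3605400099758, 'fy': 400.3605400099758, 'cx': 256.6917355449295, 'cy': 190.9691525448313, 'R': array([[ 0.02959967, -0.99947719,  0.01300789],
       [-0.98376192, -0.03143401, -0.17670425],
       [ 0.17702076, -0.00756628, -0.98417803]]), 't': array([0.03101579, 0.60241203, 0.94151083])}
0.1 [0.25511824 0.62449085 0.22572291] [ 9.81252120e-01 -1.92727154e-01 -6.93875376e-05  7.18846429e-04] [ 1.47110238e+00  3.59329097e-01  1.11787433e-02 -2.90760164e-04
 -1.22406424e+00 -2.88088457e-01] 0.08767653068221988
```

View pics/scene0.png

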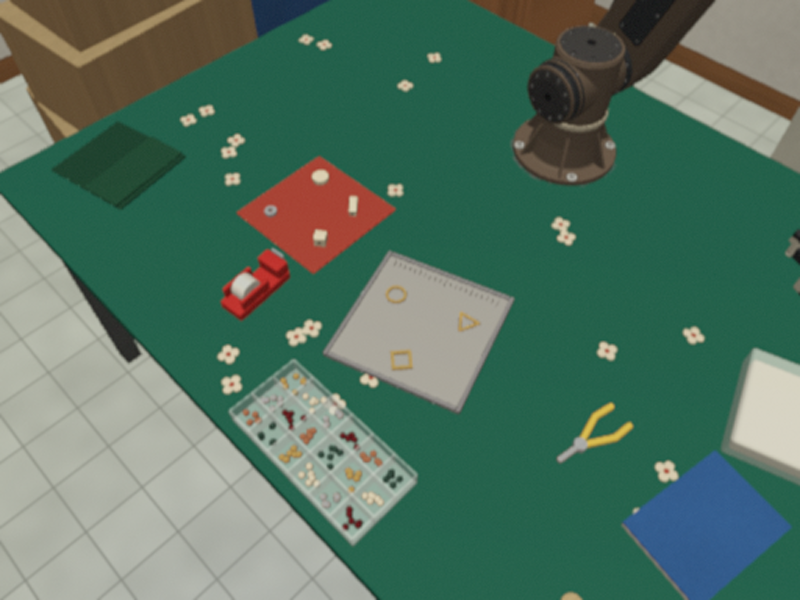

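View pics/top0.png

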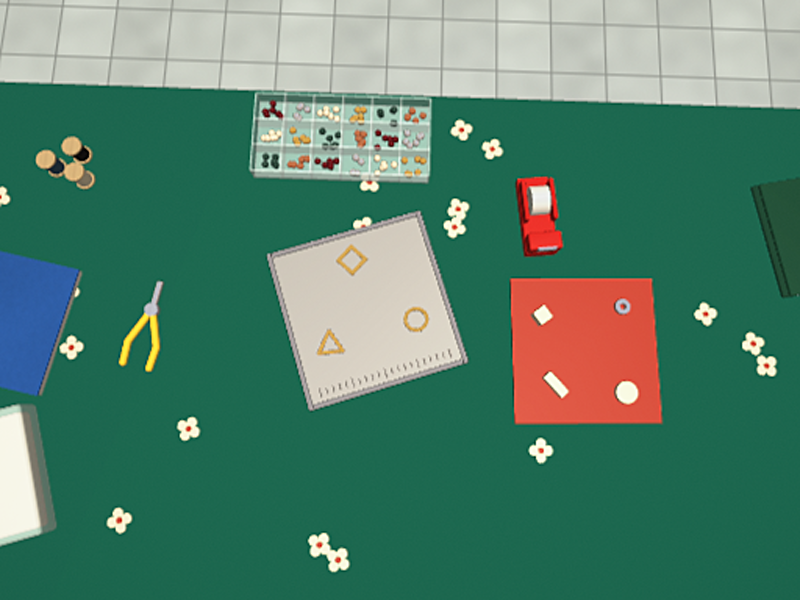

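The scene picture shows the mat with coin (320,177), bar (353,205), cube (320,237) and spacer (270,211), and the frames: ring (396,295), square (401,360), triangle (468,323). In the top picture the cube is at (543,315), spacer (623,306), bar (556,384), coin (627,392), square (352,260), ring (416,319) and triangle (331,343). I'll fit models to both views.

```bash
cat > h.py <<'E'
from workcell import bot
import cv2, numpy as np
from scipy.optimize import minimize
CAL={n:bot.calibration(n) for n in("scene","top")}
def proj(n,X):
    c=CAL[n];P=X@c["R"].T+c["t"];return P[:,:2]/P[:,2:]*[c["fx"],c["fy"]]+[c["cx"],c["cy"]]
def box(a,b,h): return np.array([[x,y] for x,y in((a,b),(-a,b),(-a,-b),(a,-b))])/2,h
def disc(d,h,n=48): t=np.arange(n)*2*np.pi/n;return np.c_[np.cos(t),np.sin(t)]*d/2,h
def tri(s,h): t=np.arange(3)*2*np.pi/3;return np.c_[np.cos(t),np.sin(t)]*s/3**.5,h
M={"bar":(box(44,16,16),None,(556,384),(353,205)),"coin":(disc(36,12),None,(627,392),(320,177)),
"cube":(box(24,24,24),None,(543,315),(320,237)),"spacer":(disc(26,10),disc(10,10),(623,306),(270,211)),
"ring":(disc(42,5),disc(30,5),(416,319),(396,295)),"square":(box(38,38,5),box(26,26,5),(352,260),(401,360)),
"triangle":(tri(46,6),tri(26,6),(331,343),(468,323))}
K=12;W=32
def sil(n,mod,p,c0):
    # supersampled silhouette in a W x W window with corner c0
    def f(m,hole):
        xy,h=m;c,s=np.cos(p[3]),np.sin(p[3]);xy=xy@np.array([[c,s],[-s,c]])/1e3+p[:2]
        out=[]
        for z in(0,h/1e3):
            out.append(((proj(n,np.c_[xy,np.full(len(xy),p[2]+z)])-c0+.5)*K*16).astype(np.float32))
        im=[]
        for q in([np.r_[out[0],out[1]]] if not hole else out):
            a=np.zeros((W*K,W*K),np.uint8);cv2.fillConvexPoly(a,cv2.convexHull(q).round().astype(np.int32),255,shift=4);im.append(a)
        return im[0] if not hole else cv2.min(*im)
    a=f(mod[0],0)
    if mod[1] is not None:a=a-cv2.min(a,f(mod[1],1))
    a=cv2.resize(a,(W,W),interpolation=cv2.INTER_AREA)/255.
    return cv2.GaussianBlur(a,(0,0),.8)
def grab(k=3): return {n:np.mean([bot.camera(n).astype(float) for _ in range(k)],0) for n in CAL}
def fit(imgs,name,px=None,z0=None,fixz=False,views=("top","scene"),mats=None):
    mod=M[name];px=px or {"top":np.array(mod[2])*.64,"scene":np.array(mod[3])*.64}
    soft={}
    for n in views:
        c0=np.round(np.array(px[n])-W/2).astype(int);w=imgs[n][c0[1]:c0[1]+W,c0[0]:c0[0]+W]
        w=w if n=="scene" else cv2.GaussianBlur(w,(0,0),.6)
        soft[n]=(c0,w)
    def cost(v):
        p=[v[0]/1e3,v[1]/1e3,(z0 if fixz else v[2]/1e3),v[3]/20];e=0
        for n,(c0,w) in soft.items():
            # image = background + amplitude*silhouette, linear fit
            yy,xx=np.mgrid[:W,:W];S=sil(n,mod,p,c0);m=(S.sum()>0)&(np.hypot(xx-W/2,yy-W/2)<13)
            A=np.c_[np.ones(m.sum()),xx[m],yy[m],S[m]];b=w[m]
            r=b-A@np.linalg.lstsq(A,b,rcond=None)[0];e+=(r**2).sum()/((b-b.mean(0))**2).sum()
        return e
    # initial: ray from top onto z0
    c=CAL["top"];d=c["R"].T@[(px["top"][0]-c["cx"])/c["fx"],(px["top"][1]-c["cy"])/c["fy"],1];o=-c["R"].T@c["t"]
    x=o+d*((z0+.005-o[2])/d[2]);best=None
    for yaw in(np.arange(4)*np.pi/4 if mod[0][0].shape[0]<5 else [0]):
        r=minimize(cost,[x[0]*1e3,x[1]*1e3,z0*1e3,yaw*20],method="Nelder-Mead",options=dict(initial_simplex=[[x[0]*1e3+a,x[1]*1e3+b,z0*1e3+g,yaw*20+y] for a,b,g,y in((0,0,0,0),(4,0,0,0),(0,4,0,0),(0,0,4,0),(0,0,0,5))],xatol=.05,fatol=1e-5,maxiter=250))
        if best is None or r.fun<best.fun:best=r
    v=best.x;return np.array([v[0],v[1],z0*1e3 if fixz else v[2],np.degrees(v[3]/20)]),best.fun
E
cat > a.py <<'E'
from h import *
im=grab();np.savez("im0.npz",**im)
out={}
for k in M:
    z0=.008 if k in("ring","square","triangle") else .004
    for fz,vs in((0,("top","scene")),(1,("top",)),(1,("scene",))):
        r,f=fit(im,k,z0=z0,fixz=fz,views=vs);print(k,vs,r.round(1),round(f,3))
E
time python3 a.py
```

```text
bar ('top', 'scene') [ 475.1 -203.7    8.3   43.6] 0.255
bar ('top',) [ 475.9 -205.6    4.    43.3] 0.119
bar ('scene',) [ 472.2 -205.8    4.    44.6] 0.092
coin ('top', 'scene') [ 466.3 -319.4    7.1   13.7] 0.276
coin ('top',) [ 466.8 -321.4    4.     9.7] 0.087
coin ('scene',) [ 463.7 -320.7    4.    10.7] 0.166
cube ('top', 'scene') [ 587.3 -181.5    8.3   38.1] 0.401
cube ('top',) [ 589.  -183.8    4.    39.2] 0.18
cube ('scene',) [ 585.1 -183.5    4.    40. ] 0.194
spacer ('top', 'scene') [ 607.5 -317.7    6.7   -7.8] 0.315
spacer ('top',) [ 608.4 -319.3    4.     8.5] 0.166
spacer ('scene',) [ 605.6 -318.5    4.    -5.2] 0.114
ring ('top', 'scene') [575.5  25.2   7.    4.2] 0.185
ring ('top',) [575.6  24.8   8.   -3.6] 0.064
ring ('scene',) [575.3  26.6   8.    8.2] 0.088
square ('top', 'scene') [672.9 135.5   7.6  49.7] 0.14
square ('top',) [672.9 135.1   8.   49.4] 0.041
square ('scene',) [672.6 136.3   8.   48.9] 0.078
triangle ('top', 'scene') [528.8 164.4   7.8   7.9] 0.274
triangle ('top',) [528.8 164.    8.    7.9] 0.135
triangle ('scene',) [528.6 164.9   8.  127.9] 0.126
real	0m17.776s
user	0m13.794s
sys	0m0.248s
```

```bash
cat > b.py <<'E'
from h import *
im=dict(np.load("im0.npz"))
def P(n):
    c=CAL[n];return np.array([[c["fx"],0,c["cx"]],[0,c["fy"],c["cy"]],[0,0,1]])@np.c_[c["R"],c["t"]]
def tri2(a,b):
    X=cv2.triangulatePoints(P("top"),P("scene"),np.array(a,float).T,np.array(b,float).T);X=(X[:3]/X[3]).T*1e3
    e=proj("top",X/1e3)-a;return X,e
C={}
for n,w in im.items():
    m=((w[...,0]>1.8*w[...,1])&(w[...,0]>120)).astype(np.uint8);m=cv2.morphologyEx(m,cv2.MORPH_CLOSE,np.ones((11,11)))
    c=max(cv2.findContours(m,0,cv2.CHAIN_APPROX_NONE)[0],key=cv2.contourArea);h=cv2.convexHull(c)
    q=h;e=2
    while len(q)>4:e+=.5;q=cv2.approxPolyDP(h,e,True)
    q=q[:,0].astype(float);pts=c[:,0].astype(float);L=[]
    for i in range(4):  # refine with line fits to each side
        a,b=q[i],q[(i+1)%4];d=(b-a)/np.linalg.norm(b-a);nn=np.array([-d[1],d[0]]);s=(pts-a)@d
        k=(abs((pts-a)@nn)<2.5)&(s>6)&(s<np.linalg.norm(b-a)-6)
        vx,vy,x,y=cv2.fitLine(pts[k].astype(np.float32),2,0,.01,.01).ravel();L.append(np.cross([x,y,1],[x+vx,y+vy,1]))
    C[n]=np.array([(lambda v:v[:2]/v[2])(np.cross(L[i-1],L[i])) for i in range(4)])
X0=[]  # match by ground plane
def ground(n,u,z=.004):
    c=CAL[n];o=-c["R"].T@c["t"];d=c["R"].T@[(u[0]-c["cx"])/c["fx"],(u[1]-c["cy"])/c["fy"],1];return o+d*((z-o[2])/d[2])
gs=np.array([ground("scene",u) for u in C["scene"]]);order=[np.argmin(np.linalg.norm(gs-ground("top",u),axis=1)) for u in C["top"]]
print("mat",tri2(C["top"],C["scene"][order])[0].round(1));g=np.array([ground("top",u) for u in C["top"]])*1e3
print(g.round(1),(gs[order]*1e3-g).round(1),np.linalg.norm(g-np.roll(g,1,0),axis=1))
A=[];B=[]
for t,s in(((541,450),(396,190)),((705,314),(232,179)),((188,429),(607,351))):
    for n,p,l in(("top",t,A),("scene",s,B)):
        x,y=(np.array(p)*.64).astype(int);w=im[n][y-9:y+10,x-9:x+10];m=np.clip(w[...,2]-110,0,None);yy,xx=np.mgrid[-9:10,-9:10]
        l.append([x+(m*xx).sum()/m.sum(),y+(m*yy).sum()/m.sum()])
print("flowers",tri2(A,B)[0].round(1))
for a,b in zip(A,B):print(((ground("scene",b,0)-ground("top",a,0))*1e3).round(1))
E
python3 b.py
```

```text
mat [[ 6.228e+02 -3.102e+02  9.710e+01]
 [ 4.191e+02 -3.779e+02 -1.000e-01]
 [ 4.108e+02 -1.387e+02 -1.700e+00]
 [ 7.558e+02 -2.275e+02 -1.319e+02]]
[[ 658.3 -369.8    4. ]
 [ 420.1 -377.4    4. ]
 [ 413.1 -140.8    4. ]
 [ 650.6 -133.7    4. ]] [[-90.2   0.6   0. ]
 [  1.4   4.5   0. ]
 [ -0.    8.9   0. ]
 [184.1 -62.8   0. ]] [236.1938818  238.30560222 236.69269818 237.59692964]
flowers [[ 3.695e+02 -1.817e+02 -4.000e-01]
 [ 6.007e+02 -4.607e+02  4.000e-01]
 [ 3.874e+02  3.868e+02 -2.000e-01]]
[-0.6  1.7 -0. ]
[-1.5  2.3  0. ]
[-0.6  1.   0. ]
```

```bash
python3 - <<'E'
s=open('h.py').read()
s=s.replace('''S=sil(n,mod,p,c0);m=''','''S=sil(n,mod,p,c0);q=list(p);q[2]+=mod[0][1]/1e3;T=sil(n,((mod[0][0],0),None if mod[1] is None else (mod[1][0],0)),q,c0);m=''')
s=s.replace("yy[m],S[m]]","yy[m],S[m],T[m]]");open('h.py','w').write(s)
a=open('a.py').read().replace("im=grab();np.savez(\"im0.npz\",**im)","im=dict(np.load('im0.npz'))");open('a2.py','w').write(a)
E
python3 a2.py
```

```text
bar ('top', 'scene') [ 475.2 -202.9    3.8   43.6] 0.042
bar ('top',) [ 475.6 -203.3    4.   223.2] 0.012
bar ('scene',) [ 475.6 -201.7    4.    44. ] 0.014
coin ('top', 'scene') [ 4.663e+02 -3.187e+02  4.100e+00  4.000e-01] 0.135
coin ('top',) [ 466.5 -319.1    4.     4.7] 0.009
coin ('scene',) [ 465.8 -317.7    4.     7.7] 0.118
cube ('top', 'scene') [ 587.  -181.3    3.2   37.5] 0.048
cube ('top',) [ 587.3 -181.4    4.    37.2] 0.017
cube ('scene',) [ 587.  -179.9    4.    36. ] 0.018
spacer ('top', 'scene') [ 607.3 -317.2    4.4   -3.9] 0.113
spacer ('top',) [ 607.8 -317.8    4.     9.9] 0.031
spacer ('scene',) [ 607.1 -315.9    4.    -5.5] 0.057
ring ('top', 'scene') [574.9  25.2   6.2   6.4] 0.119
ring ('top',) [575.2  24.9   8.   -6.4] 0.052
ring ('scene',) [576.2  27.1   8.  -10.6] 0.051
square ('top', 'scene') [672.  135.    6.9  49.6] 0.052
square ('top',) [672.2 134.9   8.   49.7] 0.021
square ('scene',) [672.2 135.9   8.   49.4] 0.021
triangle ('top', 'scene') [528.7 164.4   5.7   8.1] 0.242
triangle ('top',) [528.3 163.5   8.    8.2] 0.124
triangle ('scene',) [529.8 166.1   8.  128.1] 0.086
```

```bash
cat > plan.py <<'E'
import sys,json
from workcell import bot
import numpy as np
from scipy.spatial.transform import Rotation as R
# usage: plan.py "[[x,y,z,yaw_deg_of_tool_y],...]" mm; one call per waypoint (assuming each is reached)
s=bot.get_state();p=np.array(s["tool_pos"])*1e3;r=R.from_quat(s["ee_rot"])
ty=r.apply([0,1,0]);print("t",round(s["time"],2),"pos",p.round(1),"yaw_y",np.degrees(np.arctan2(ty[1],ty[0])).round(1),"w",round(s["width"]*1e3,1),"F",np.round(s["contact_force"],1),"gf",round(float(np.ravel(s["gripper_force"])[0]),1),"j6",round(s["q"][5],2))
for x,y,z,a in json.loads(sys.argv[1]):
    t=np.radians(a);Y=np.array([np.cos(t),np.sin(t),0]);Z=np.array([0,0,-1.]);X=np.cross(Y,Z)
    g=R.from_matrix(np.c_[X,Y,Z]);d=r.inv().apply(np.array([x,y,z])-p);w=(r.inv()*g).as_rotvec()
    print(d.round(1),w.round(3),"calls>=",max(np.linalg.norm(d)/250,np.linalg.norm(w)/.7497).round(2));p=np.array([x,y,z]);r=g
E
python3 plan.py "[[365,410,180,-140],[470,190,150,-104],[480,-50,120,-70],[475.3,-202.8,60,-46.4],[475.3,-202.8,6.5,-46.4]]"
```

```text
t 0.4 pos [255.2 624.8 226.4] yaw_y -112.2 w 87.6 F [-0.3 -0.1  0.3] gf 0.0 j6 -0.29
[182.9 157.3  46.5] [ 0.    -0.     0.485] calls>= 0.98
[236.  61.  30.] [ 0.     0.    -0.628] calls>= 0.98
[ 67.8 230.5  30. ] [ 0.     0.    -0.593] calls>= 0.97
[-56.7 142.   60. ] [ 0.     0.    -0.412] calls>= 0.66
[ 0.   0.  53.5] [0. 0. 0.] calls>= 0.21
```

```bash
python3 plan.py "[[365,410,180,-145],[470,190,150,-180],[480,-40,120,-208],[475.3,-202.8,60,-226.4]]"
```

```text
t 0.4 pos [255.2 624.8 226.4] yaw_y -112.2 w 87.6 F [-0.3 -0.1  0.3] gf 0.0 j6 -0.29
[182.9 157.3  46.5] [ 0.    -0.     0.572] calls>= 0.98
[240.4  40.2  30. ] [0.    0.    0.611] calls>= 0.98
[230. -10.  30.] [-0.    -0.     0.489] calls>= 0.93
[146.  -72.3  60. ] [0.    0.    0.321] calls>= 0.69
```

The rows are not in the units I measure in: shifts go in shares of 500 mm and turns go in shares of pi rad. I convert before sending: 183 mm is 0.366, 157 mm is 0.314, 0.572 rad is 0.1821.

>>> play_rows([
  [[50,0.366,0.314,0.092,0,0,0.1821],[50,0.366,0.314,0.092,0,0,0.1821],[50,0.366,0.314,0.092,0,0,0.1821],[50,0.366,0.314,0.092,0,0,0.1821],[50,0.366,0.314,0.092,0,0,0.1821]],
])

```text
time: 0.9
tool_pos: [0.3658, 0.4082, 0.1804]
ee_rot: [0.886, -0.464, -0.0, -0.0]
contact_force: [0.7, 0.5, 0.2]
width: 0.0535
gripper_force: 0.0
```

To row units: 240 mm is 0.48, 40 mm is 0.08, 0.611 rad is 0.1945.

>>> play_rows([
  [[50,0.48,0.08,0.06,0,0,0.1945],[50,0.48,0.08,0.06,0,0,0.1945],[50,0.48,0.08,0.06,0,0,0.1945],[50,0.48,0.08,0.06,0,0,0.1945],[50,0.48,0.08,0.06,0,0,0.1945]],
])

```text
time: 1.4
tool_pos: [0.4708, 0.1888, 0.1507]
ee_rot: [-0.705, 0.709, -0.0, 0.0]
contact_force: [0.8, 1.1, -0.6]
width: 0.0498
gripper_force: 0.0
```

To row units: 230 mm is 0.46, 30 mm is 0.06, 0.489 rad is 0.1557.

>>> play_rows([
  [[50,0.46,-0.02,0.06,0,0,0.1557],[50,0.46,-0.02,0.06,0,0,0.1557],[50,0.46,-0.02,0.06,0,0,0.1557],[50,0.46,-0.02,0.06,0,0,0.1557],[50,0.46,-0.02,0.06,0,0,0.1557]],
])

```text
time: 1.9
tool_pos: [0.4796, -0.0419, 0.1204]
ee_rot: [-0.514, 0.858, 0.0, -0.0]
contact_force: [-0.1, 0.1, 0.3]
width: 0.0502
gripper_force: 0.0
```

Tracks well. Onward to above the bar.

To row units: 147 mm is 0.294, 80 mm is 0.16, 0.321 rad is 0.1022.

>>> play_rows([
  [[50,0.294,-0.142,0.16,0,0,0.1022],[50,0.294,-0.142,0.16,0,0,0.1022],[50,0.294,-0.142,0.16,0,0,0.1022],[50,0.294,-0.142,0.16,0,0,0.1022],[50,0.294,-0.142,0.16,0,0,0.1022]],
])

```text
time: 2.4
tool_pos: [0.472, -0.2051, 0.0384]
ee_rot: [-0.369, 0.929, 0.001, -0.002]
contact_force: [-0.1, -0.9, -0.2]
width: 0.0501
gripper_force: 0.0
```

```bash
python3 plan.py "[[475.3,-202.8,6.3,-226.4],[475.3,-202.8,60,-226.4]]"
```

```text
t 2.4 pos [ 472.  -205.1   38.4] yaw_y 133.4 w 50.1 F [-0.1 -0.9 -0.2] gf 0.0 j6 -0.79
[-4.1 -0.7 32.1] [ 0.003 -0.003 -0.004] calls>= 0.13
[  0.    0.  -53.7] [0. 0. 0.] calls>= 0.21
```

>>> play_rows([
  [[50,0,0,0,0,0,0],[50,0,0,0,0,0,0]],
])

```text
time: 2.6
tool_pos: [0.4743, -0.202, 0.0411]
ee_rot: [-0.371, 0.928, -0.0, 0.0]
contact_force: [0.1, -0.0, -0.5]
width: 0.0503
gripper_force: 0.0
```

```bash
python3 plan.py "[[475.3,-202.8,6.3,-226.4],[475.3,-202.8,60,-226.4]]"
```

```text
t 2.6 pos [ 474.3 -202.    41.1] yaw_y 133.6 w 50.3 F [ 0.1 -0.  -0.5] gf 0.0 j6 -0.79
[-0.1 -1.2 34.8] [-0.001  0.001  0.   ] calls>= 0.14
[  0.    0.  -53.7] [0. 0. 0.] calls>= 0.21
```

To row units: 35 mm is 0.07, 31 mm is 0.062.

>>> play_rows([
  [[50,0,-0.002,0.024,0,0,0],[50,0,-0.002,0.048,0,0,0],[50,0,-0.002,0.062,0,0,0],[50,0,-0.002,0.07,0,0,0],[50,0,-0.002,0.07,0,0,0]],
])

```text
time: 3.1
tool_pos: [0.4742, -0.2028, 0.0049]
ee_rot: [-0.372, 0.928, 0.0, -0.001]
contact_force: [-0.5, -0.4, 0.5]
width: 0.0503
gripper_force: 0.0
```

>>> play_rows([
  [[0,0,0,0,0,0,0],[0,0,0,0,0,0,0],[0,0,0,0,0,0,0],[0,0,0,0,0,0,0],[0,0,0,0,0,0,0]],
])

```text
time: 3.6
tool_pos: [0.4746, -0.2031, 0.0057]
ee_rot: [-0.371, 0.929, -0.0, 0.0]
contact_force: [-0.9, 0.3, 1.4]
width: 0.0156
gripper_force: 28.6
```

```bash
python3 plan.py "[[474.6,-203,60,-226.4],[545,-70,70,-224],[623.4,79.8,50,-221.4]]"
```

```text
t 3.6 pos [ 474.6 -203.1    5.7] yaw_y 133.6 w 15.6 F [-0.9  0.3  1.4] gf 28.6 j6 -0.79
[ -0.1   0.1 -54.3] [-0.  0. -0.] calls>= 0.22
[-142.7   47.8  -10. ] [ 0.     0.    -0.042] calls>= 0.6
[-162.2   47.7   20. ] [ 0.     0.    -0.045] calls>= 0.68
```

To row units: -54 mm is -0.108, -35 mm is -0.07.

>>> play_rows([
  [[0,0,0,-0.03,0,0,0],[0,0,0,-0.07,0,0,0],[0,0,0,-0.108,0,0,0]],
])

```text
time: 3.9
tool_pos: [0.4742, -0.2031, 0.0601]
ee_rot: [-0.371, 0.929, 0.0, -0.0]
contact_force: [-0.1, -0.0, 0.0]
width: 0.0158
gripper_force: 30.0
```

To row units: -143 mm is -0.286, -105 mm is -0.21, -0.042 rad is -0.0134.

>>> play_rows([
  [[0,-0.06,0.02,-0.02,0,0,-0.0032],[0,-0.132,0.044,-0.02,0,0,-0.0064],[0,-0.21,0.07,-0.02,0,0,-0.0095],[0,-0.286,0.096,-0.02,0,0,-0.0134]],
])

```text
time: 4.3
tool_pos: [0.5456, -0.0684, 0.0699]
ee_rot: [-0.391, 0.921, -0.0, 0.0]
contact_force: [0.7, -0.8, -0.5]
width: 0.0155
gripper_force: 30.0
```

To row units: -162 mm is -0.324, -150 mm is -0.3, -0.045 rad is -0.0143.

>>> play_rows([
  [[0,-0.08,0.024,0.01,0,0,-0.0143],[0,-0.16,0.048,0.02,0,0,-0.0143],[0,-0.24,0.07,0.03,0,0,-0.0143],[0,-0.3,0.088,0.04,0,0,-0.0143],[0,-0.324,0.096,0.04,0,0,-0.0143]],
])

```text
time: 4.8
tool_pos: [0.6239, 0.0827, 0.0486]
ee_rot: [-0.412, 0.911, -0.0, -0.0]
contact_force: [-0.5, -1.1, -0.3]
width: 0.0157
gripper_force: 30.0
```

>>> play_rows([
  [[0,0,0,0,0,0,0],[0,0,0,0,0,0,0],[0,0,0,0,0,0,0]],
])

```text
time: 5.1
tool_pos: [0.6224, 0.0791, 0.0497]
ee_rot: [-0.411, 0.912, 0.0, -0.0]
contact_force: [-0.1, -0.6, 0.4]
width: 0.0155
gripper_force: 30.0
```

```bash
python3 plan.py "[[623.4,79.8,10.0,-221.4]]"
```

```text
t 5.1 pos [622.4  79.1  49.7] yaw_y 138.5 w 15.5 F [-0.1 -0.6  0.4] gf 30.0 j6 -1.16
[-1.2 -0.3 39.7] [ 0.    -0.    -0.001] calls>= 0.16
```

>>> play_rows([
  [[0,-0.0024,-0.0006,0.03,0,0,0],[0,-0.0024,-0.0006,0.06,0,0,0],[0,-0.0024,-0.0006,0.074,0,0,0],[0,-0.0024,-0.0006,0.078,0,0,0],[0,-0.0024,-0.0006,0.078,0,0,0]],
])

```text
time: 5.6
tool_pos: [0.6239, 0.0804, 0.0104]
ee_rot: [-0.411, 0.912, -0.0, -0.0]
contact_force: [-0.0, -0.1, -0.1]
width: 0.016
gripper_force: 30.0
```

>>> play_rows([
  [[0,0,0,0,0,0,0],[0,0,0,0,0,0,0],[0,0,0,0,0,0,0]],
])

```text
time: 5.9
tool_pos: [0.6243, 0.081, 0.0109]
ee_rot: [-0.411, 0.911, -0.0, 0.0]
contact_force: [0.8, -0.1, 0.0]
width: 0.0157
gripper_force: 30.0
```

To row units: 1 mm is 0.002, 0.8 mm is 0.0016.

>>> play_rows([
  [[0,0.0016,0,0.0012,0,0,0],[0,0.0016,0,0.002,0,0,0],[0,0.0016,0,0.002,0,0,0]],
])

```text
time: 6.2
tool_pos: [0.6235, 0.0803, 0.0097]
ee_rot: [-0.411, 0.911, -0.0, -0.0]
contact_force: [-1.1, -1.0, 2.5]
width: 0.0158
gripper_force: 30.0
```

>>> play_rows([
  [[25,0,0,0,0,0,0],[25,0,0,0,0,0,0],[25,0,0,0,0,0,0],[25,0,0,0,0,0,0]],
])

```text
time: 6.6
tool_pos: [0.6235, 0.0803, 0.0095]
ee_rot: [-0.411, 0.911, -0.0, -0.0]
contact_force: [0.3, 0.6, -0.4]
width: 0.0246
gripper_force: 0.0
```

To row units: -80 mm is -0.16, -40 mm is -0.08.

>>> play_rows([
  [[25,0,0,-0.03,0,0,0],[25,0,0,-0.08,0,0,0],[40,0,0,-0.16,0,0,0]],
])

```text
time: 6.9
tool_pos: [0.6218, 0.0797, 0.088]
ee_rot: [-0.411, 0.912, 0.0, -0.003]
contact_force: [0.7, -0.2, 0.4]
width: 0.029
gripper_force: 0.0
```

```bash
python3 plan.py "[[545,-70,90,-245],[466.3,-318.7,60,-270],[466.3,-318.7,50,-250]]"
```

```text
t 6.9 pos [621.8  79.7  88. ] yaw_y 138.6 w 29.0 F [ 0.7 -0.2  0.4] gf 0.0 j6 -1.16
[163.1 -41.5  -1.4] [ 0.002 -0.005  0.411] calls>= 0.67
[ 176.4 -192.1   30. ] [0.    0.    0.436] calls>= 1.05
[ 0.  0. 10.] [ 0.     0.    -0.349] calls>= 0.47
```

```bash
python3 plan.py "[[550,-90,90,-245],[480,-290,70,-270],[466.3,-318.7,45,-270]]"
```

```text
t 6.9 pos [621.8  79.7  88. ] yaw_y 138.6 w 29.0 F [ 0.7 -0.2  0.4] gf 0.0 j6 -1.16
[174.7 -58.5  -1.4] [ 0.002 -0.005  0.411] calls>= 0.74
[ 148.  -151.7   20. ] [0.    0.    0.436] calls>= 0.85
[ 13.7 -28.7  25. ] [0. 0. 0.] calls>= 0.16
```

To row units: 175 mm is 0.35, -59 mm is -0.118, 0.411 rad is 0.1308.

>>> play_rows([
  [[55,0.35,-0.118,0,0,0,0.1308],[55,0.35,-0.118,0,0,0,0.1308],[55,0.35,-0.118,0,0,0,0.1308],[55,0.35,-0.118,0,0,0,0.1308],[55,0.35,-0.118,0,0,0,0.1308]],
])

```text
time: 7.4
tool_pos: [0.5497, -0.0932, 0.0897]
ee_rot: [-0.215, 0.977, 0.0, -0.0]
contact_force: [-0.1, 0.5, 0.9]
width: 0.0548
gripper_force: 0.0
```

To row units: -152 mm is -0.304, 148 mm is 0.296, 0.436 rad is 0.1388.

>>> play_rows([
  [[55,0.296,-0.304,0.04,0,0,0.1388],[55,0.296,-0.304,0.04,0,0,0.1388],[55,0.296,-0.304,0.04,0,0,0.1388],[55,0.296,-0.304,0.04,0,0,0.1388],[55,0.296,-0.304,0.04,0,0,0.1388]],
])

```text
time: 7.9
tool_pos: [0.4804, -0.2933, 0.0689]
ee_rot: [0.001, 1.0, 0.0, -0.001]
contact_force: [-0.0, 1.6, -0.3]
width: 0.0553
gripper_force: 0.0
```

To row units: -29 mm is -0.058, 25 mm is 0.05.

>>> play_rows([
  [[55,0.026,-0.058,0.05,0,0,0],[55,0.026,-0.058,0.05,0,0,0],[55,0.026,-0.058,0.05,0,0,0],[55,0.026,-0.058,0.05,0,0,0]],
])

```text
time: 8.3
tool_pos: [0.4702, -0.3189, 0.0451]
ee_rot: [-0.001, 1.0, -0.0, 0.0]
contact_force: [-0.8, -0.1, -0.4]
width: 0.0548
gripper_force: 0.0
```

```bash
python3 plan.py "[[466.3,-318.7,5.8,-270]]"; cat > c.py <<'E'
from h import *
im=grab();np.savez("im1.npz",**im)
px={"top":proj("top",np.array([[.6239,.0803,.016]]))[0],"scene":proj("scene",np.array([[.6239,.0803,.016]]))[0]}
for fz,vs in((0,("top","scene")),(1,("top",)),(1,("scene",))):print(fit(im,"bar",px=px,z0=.008,fixz=fz,views=vs))
E
python3 c.py
```

```text
t 8.3 pos [ 470.2 -318.9   45.1] yaw_y 90.1 w 54.8 F [-0.8 -0.1 -0.4] gf 0.0 j6 -1.32
[ 3.9  0.2 39.3] [-0.     0.001  0.002] calls>= 0.16
(array([623.96826304,  79.78843098,   8.21017267,  49.95078363]), np.float64(0.17301482475312185))
(array([624.06260086,  79.56625788,   8.        ,  48.7259659 ]), np.float64(0.08463805771149154))
(array([623.70154664,  80.43653664,   8.        ,  50.94007695]), np.float64(0.06438506836620046))
```

To row units: 39 mm is 0.078, 36 mm is 0.072.

>>> play_rows([
  [[55,0.0076,0,0.03,0,0,0],[55,0.0076,0,0.056,0,0,0],[55,0.0076,0,0.072,0,0,0],[55,0.0076,0,0.078,0,0,0],[55,0.0076,0,0.078,0,0,0]],
])

```text
time: 9.1
tool_pos: [0.4653, -0.3193, 0.0051]
ee_rot: [-0.0, 1.0, 0.0, -0.0]
contact_force: [-0.6, -0.1, 0.6]
width: 0.0551
gripper_force: 0.0
```

>>> play_rows([
  [[55,0,0,0,0,0,0],[55,0,0,0,0,0,0]],
])

```text
time: 9.3
tool_pos: [0.4658, -0.3195, 0.0059]
ee_rot: [-0.0, 1.0, -0.0, 0.0]
contact_force: [-0.7, 0.1, 0.0]
width: 0.055
gripper_force: 0.0
```

```bash
python3 plan.py "[[466.3,-318.7,5.8,-270]]"
```

```text
t 9.3 pos [ 465.8 -319.5    5.9] yaw_y 90.0 w 55.0 F [-0.7  0.1  0. ] gf 0.0 j6 -1.32
[-0.5  0.8  0.1] [-0.     0.001  0.001] calls>= 0.0
```

To row units: 0.6 mm is 0.0012, -0.5 mm is -0.001.

>>> play_rows([
  [[0,-0.001,0.0012,0,0,0,0],[0,-0.001,0.0012,0,0,0,0],[0,-0.001,0.0012,0,0,0,0],[0,-0.001,0.0012,0,0,0,0],[0,-0.001,0.0012,0,0,0,0]],
])

```text
time: 9.8
tool_pos: [0.466, -0.3188, 0.0057]
ee_rot: [-0.0, 1.0, -0.0, 0.0]
contact_force: [-0.8, 0.6, 1.1]
width: 0.0345
gripper_force: 30.0
```

To row units: -64 mm is -0.128, -35 mm is -0.07.

>>> play_rows([
  [[0,0,0,-0.03,0,0,0],[0,0,0,-0.07,0,0,0],[0,0,0,-0.128,0,0,0],[0,0,0,-0.128,0,0,0]],
])

```text
time: 10.2
tool_pos: [0.4682, -0.3197, 0.0732]
ee_rot: [-0.001, 1.0, -0.001, 0.003]
contact_force: [0.8, -0.3, -0.0]
width: 0.0349
gripper_force: 30.0
```

```bash
python3 plan.py "[[520,-130,80,-270],[560,0,80,-270],[600.6,149.9,50,-270]]"
```

```text
t 10.2 pos [ 468.2 -319.7   73.2] yaw_y 90.1 w 34.9 F [ 0.8 -0.3 -0. ] gf 30.0 j6 -1.32
[-52.2 189.6  -7. ] [-0.002  0.005  0.002] calls>= 0.79
[-40. 130.   0.] [0. 0. 0.] calls>= 0.54
[-40.6 149.9  30. ] [0. 0. 0.] calls>= 0.63
```

To row units: 190 mm is 0.38, 138 mm is 0.276.

>>> play_rows([
  [[0,-0.024,0.084,-0.014,0,0,0],[0,-0.05,0.18,-0.014,0,0,0],[0,-0.076,0.276,-0.014,0,0,0],[0,-0.104,0.38,-0.014,0,0,0]],
])

```text
time: 10.6
tool_pos: [0.5167, -0.1308, 0.0763]
ee_rot: [0.0, 1.0, 0.0, 0.0]
contact_force: [1.5, -0.2, -0.1]
width: 0.0346
gripper_force: 30.0
```

To row units: 130 mm is 0.26, 88 mm is 0.176.

>>> play_rows([
  [[0,-0.028,0.09,0,0,0,0],[0,-0.054,0.176,0,0,0,0],[0,-0.08,0.26,0,0,0,0]],
])

```text
time: 10.9
tool_pos: [0.5567, -0.0003, 0.0762]
ee_rot: [-0.001, 1.0, 0.0, -0.0]
contact_force: [0.6, -0.6, -0.6]
width: 0.0344
gripper_force: 30.0
```

To row units: 150 mm is 0.3, 125 mm is 0.25.

>>> play_rows([
  [[0,-0.024,0.09,0,0,0,0],[0,-0.048,0.176,0,0,0,0],[0,-0.068,0.25,0.02,0,0,0],[0,-0.082,0.3,0.06,0,0,0],[0,-0.082,0.3,0.06,0,0,0]],
])

```text
time: 11.4
tool_pos: [0.5968, 0.1502, 0.0434]
ee_rot: [-0.002, 1.0, -0.001, -0.002]
contact_force: [-0.7, -0.5, -0.7]
width: 0.0347
gripper_force: 30.0
```

>>> play_rows([
  [[0,0,0,0,0,0,0],[0,0,0,0,0,0,0],[0,0,0,0,0,0,0]],
])

```text
time: 11.7
tool_pos: [0.5976, 0.1469, 0.0471]
ee_rot: [0.0, 1.0, 0.0, 0.0]
contact_force: [-0.2, 0.6, -0.8]
width: 0.0346
gripper_force: 30.0
```

```bash
python3 plan.py "[[600.6,149.9,10.5,-270]]"
```

```text
t 11.7 pos [597.6 146.9  47.1] yaw_y 90.0 w 34.6 F [-0.2  0.6 -0.8] gf 30.0 j6 -2.13
[-3.   3.  36.6] [ 0.     0.001 -0.   ] calls>= 0.15
```

To row units: 36 mm is 0.072, 33 mm is 0.066.

>>> play_rows([
  [[0,-0.006,0.006,0.024,0,0,0],[0,-0.006,0.006,0.05,0,0,0],[0,-0.006,0.006,0.066,0,0,0],[0,-0.006,0.006,0.072,0,0,0],[0,-0.006,0.006,0.072,0,0,0]],
])

```text
time: 12.2
tool_pos: [0.6001, 0.1503, 0.0099]
ee_rot: [-0.0, 1.0, -0.0, -0.001]
contact_force: [0.2, 0.2, -0.6]
width: 0.0346
gripper_force: 30.0
```

>>> play_rows([
  [[0,0,0,0,0,0,0],[0,0,0,0,0,0,0],[0,0,0,0,0,0,0]],
])

```text
time: 12.5
tool_pos: [0.6005, 0.1506, 0.0104]
ee_rot: [-0.0, 1.0, -0.0, -0.0]
contact_force: [-0.1, 0.7, -0.6]
width: 0.0347
gripper_force: 30.0
```

```bash
python3 plan.py "[[600.6,149.9,9.8,-270]]"
```

```text
t 12.5 pos [600.5 150.6  10.4] yaw_y 90.0 w 34.7 F [-0.1  0.7 -0.6] gf 30.0 j6 -2.13
[-0.1 -0.7  0.6] [-0.    -0.     0.001] calls>= 0.0
```

To row units: 0.8 mm is 0.0016, -0.6 mm is -0.0012.

>>> play_rows([
  [[0,0,-0.0012,0.0016,0,0,0],[0,0,-0.0012,0.0016,0,0,0],[0,0,-0.0012,0.0016,0,0,0]],
])

```text
time: 12.8
tool_pos: [0.6006, 0.1501, 0.0098]
ee_rot: [-0.0, 1.0, 0.0, 0.0]
contact_force: [0.7, 0.4, -0.7]
width: 0.0346
gripper_force: 30.0
```

>>> play_rows([
  [[45,0,0,0,0,0,0],[45,0,0,0,0,0,0],[45,0,0,0,0,0,0],[45,0,0,0,0,0,0]],
])

```text
time: 13.2
tool_pos: [0.6005, 0.15, 0.0098]
ee_rot: [-0.0, 1.0, -0.0, -0.0]
contact_force: [0.7, -0.1, -0.3]
width: 0.0449
gripper_force: 0.0
```

To row units: -80 mm is -0.16, -40 mm is -0.08.

>>> play_rows([
  [[45,0,0,-0.03,0,0,0],[45,0,0,-0.08,0,0,0],[45,0,0,-0.16,0,0,0]],
])

```text
time: 13.5
tool_pos: [0.5989, 0.1493, 0.0883]
ee_rot: [-0.0, 1.0, -0.001, -0.002]
contact_force: [0.3, 0.5, -0.6]
width: 0.0453
gripper_force: 0.0
```

```bash
python3 plan.py "[[595,-60,90,-250],[587.1,-181.1,60,-232.7]]"
```

```text
t 13.5 pos [598.9 149.3  88.3] yaw_y 90.0 w 45.3 F [ 0.3  0.5 -0.6] gf 0.0 j6 -2.13
[   4.  -209.3   -1.2] [-0.001 -0.005 -0.349] calls>= 0.84
[  48.8 -111.1   30. ] [ 0.     0.    -0.302] calls>= 0.5
```

To row units: -209 mm is -0.418, 4 mm is 0.008, -0.349 rad is -0.1111.

>>> play_rows([
  [[45,0.008,-0.418,0,0,0,-0.1111],[45,0.008,-0.418,0,0,0,-0.1111],[45,0.008,-0.418,0,0,0,-0.1111],[45,0.008,-0.418,0,0,0,-0.1111],[45,0.008,-0.418,0,0,0,-0.1111]],
])

```text
time: 14.0
tool_pos: [0.5958, -0.063, 0.0898]
ee_rot: [-0.172, 0.985, -0.0, -0.0]
contact_force: [-1.2, 1.1, 1.2]
width: 0.0451
gripper_force: 0.0
```

To row units: -111 mm is -0.222, 49 mm is 0.098, -0.302 rad is -0.0961.

>>> play_rows([
  [[45,0.098,-0.222,0.06,0,0,-0.0961],[45,0.098,-0.222,0.06,0,0,-0.0961],[45,0.098,-0.222,0.06,0,0,-0.0961],[45,0.098,-0.222,0.06,0,0,-0.0961],[45,0.098,-0.222,0.06,0,0,-0.0961]],
])

```text
time: 14.5
tool_pos: [0.5885, -0.1805, 0.0594]
ee_rot: [-0.319, 0.948, 0.0, -0.0]
contact_force: [0.6, 0.1, 0.5]
width: 0.045
gripper_force: 0.0
```

>>> play_rows([
  [[45,0,0,0,0,0,0],[45,0,0,0,0,0,0]],
])

```text
time: 14.7
tool_pos: [0.5892, -0.1789, 0.0602]
ee_rot: [-0.321, 0.947, -0.0, 0.0]
contact_force: [1.0, 0.5, 0.5]
width: 0.0451
gripper_force: 0.0
```

```bash
python3 plan.py "[[587.1,-181.1,6.5,-232.7]]"
```

```text
t 14.7 pos [ 589.2 -178.9   60.2] yaw_y 127.4 w 45.1 F [1.  0.5 0.5] gf 0.0 j6 -0.94
[ 3.  -0.4 53.7] [-0.     0.001  0.002] calls>= 0.22
```

To row units: 53 mm is 0.106, 49 mm is 0.098.

>>> play_rows([
  [[45,0.006,0,0.04,0,0,0],[45,0.006,0,0.076,0,0,0],[45,0.006,0,0.098,0,0,0],[45,0.006,0,0.106,0,0,0],[45,0.006,0,0.106,0,0,0]],
])

```text
time: 15.2
tool_pos: [0.5864, -0.1814, 0.0066]
ee_rot: [-0.321, 0.947, 0.0, -0.0]
contact_force: [-0.8, -0.0, 0.9]
width: 0.0451
gripper_force: 0.0
```

>>> play_rows([
  [[45,0,0,0,0,0,0],[45,0,0,0,0,0,0]],
])

```text
time: 15.4
tool_pos: [0.587, -0.1818, 0.0076]
ee_rot: [-0.32, 0.947, -0.0, 0.001]
contact_force: [-0.3, -0.9, -0.1]
width: 0.0453
gripper_force: 0.0
```

```bash
python3 plan.py "[[587.1,-181.1,6.5,-232.7]]"
```

```text
t 15.4 pos [ 587.  -181.8    7.6] yaw_y 127.4 w 45.3 F [-0.3 -0.9 -0.1] gf 0.0 j6 -0.94
[-0.5  0.5  1.1] [-0.001  0.001  0.001] calls>= 0.01
```

To row units: -0.5 mm is -0.001.

>>> play_rows([
  [[0,-0.001,0.001,0.001,0,0,0],[0,-0.001,0.001,0.001,0,0,0],[0,-0.001,0.001,0.001,0,0,0],[0,-0.001,0.001,0.001,0,0,0],[0,-0.001,0.001,0.001,0,0,0]],
])

```text
time: 15.9
tool_pos: [0.5865, -0.1812, 0.0064]
ee_rot: [-0.32, 0.947, -0.0, 0.0]
contact_force: [-1.3, 1.1, 1.5]
width: 0.024
gripper_force: 30.0
```

To row units: -70 mm is -0.14, -35 mm is -0.07.

>>> play_rows([
  [[0,0,0,-0.03,0,0,0],[0,0,0,-0.07,0,0,0],[0,0,0,-0.14,0,0,0],[0,0,0,-0.14,0,0,0]],
])

```text
time: 16.3
tool_pos: [0.5894, -0.1815, 0.0808]
ee_rot: [-0.321, 0.947, -0.002, 0.003]
contact_force: [0.4, -0.1, 0.1]
width: 0.0241
gripper_force: 30.0
```

```bash
python3 plan.py "[[570,-50,85,-242],[552.1,94.9,55,-251.5]]"
```

```text
t 16.3 pos [ 589.4 -181.5   80.8] yaw_y 127.4 w 24.1 F [ 0.4 -0.1  0.1] gf 30.0 j6 -0.94
[-64.5 116.2  -4.4] [-0.005  0.005  0.164] calls>= 0.53
[-52.2 136.3  30. ] [0.    0.    0.166] calls>= 0.6
```

To row units: 116 mm is 0.232, 89 mm is 0.178, 0.164 rad is 0.0522.

>>> play_rows([
  [[0,-0.036,0.064,-0.01,0,0,0.0159],[0,-0.068,0.124,-0.01,0,0,0.0318],[0,-0.098,0.178,-0.01,0,0,0.0414],[0,-0.128,0.232,-0.01,0,0,0.0522]],
])

```text
time: 16.7
tool_pos: [0.5665, -0.049, 0.0812]
ee_rot: [-0.241, 0.971, 0.0, 0.0]
contact_force: [0.6, -0.1, -0.3]
width: 0.0239
gripper_force: 30.0
```

To row units: 136 mm is 0.272, 112 mm is 0.224, 0.166 rad is 0.0528.

>>> play_rows([
  [[0,-0.03,0.08,0,0,0,0.0159],[0,-0.06,0.16,0.01,0,0,0.0318],[0,-0.086,0.224,0.03,0,0,0.0528],[0,-0.104,0.272,0.06,0,0,0.0528],[0,-0.104,0.272,0.06,0,0,0.0528]],
])

```text
time: 17.2
tool_pos: [0.5479, 0.0967, 0.0495]
ee_rot: [-0.162, 0.987, -0.0, -0.001]
contact_force: [0.1, -0.5, -0.1]
width: 0.0239
gripper_force: 30.0
```

>>> play_rows([
  [[0,0,0,0,0,0,0],[0,0,0,0,0,0,0],[0,0,0,0,0,0,0]],
])

```text
time: 17.5
tool_pos: [0.5495, 0.0937, 0.0516]
ee_rot: [-0.16, 0.987, 0.0, 0.0]
contact_force: [-0.4, -1.2, 0.6]
width: 0.0235
gripper_force: 30.0
```

```bash
python3 plan.py "[[552.1,94.9,11.4,-251.5]]"
```

```text
t 17.5 pos [549.5  93.7  51.6] yaw_y 108.4 w 23.5 F [-0.4 -1.2  0.6] gf 30.0 j6 -1.77
[-2.9  0.3 40.2] [ 0.     0.001 -0.002] calls>= 0.16
```

To row units: 40 mm is 0.08, -2.9 mm is -0.0058.

>>> play_rows([
  [[0,-0.0058,0.0006,0.03,0,0,0],[0,-0.0058,0.0006,0.056,0,0,0],[0,-0.0058,0.0006,0.074,0,0,0],[0,-0.0058,0.0006,0.08,0,0,0],[0,-0.0058,0.0006,0.08,0,0,0]],
])

```text
time: 18.0
tool_pos: [0.5515, 0.0952, 0.011]
ee_rot: [-0.16, 0.987, -0.0, -0.0]
contact_force: [1.4, -0.4, -0.3]
width: 0.0236
gripper_force: 30.0
```

>>> play_rows([
  [[0,0,0,0,0,0,0],[0,0,0,0,0,0,0],[0,0,0,0,0,0,0]],
])

```text
time: 18.3
tool_pos: [0.5519, 0.0957, 0.0114]
ee_rot: [-0.16, 0.987, 0.0, 0.0]
contact_force: [-0.2, -0.2, -0.7]
width: 0.0239
gripper_force: 30.0
```

```bash
python3 plan.py "[[552.1,94.9,10.5,-251.5]]"
```

```text
t 18.3 pos [551.9  95.7  11.4] yaw_y 108.4 w 23.9 F [-0.2 -0.2 -0.7] gf 30.0 j6 -1.77
[ 0.  -0.8  0.9] [ 0.     0.    -0.001] calls>= 0.0
```

Lower the last mm, release, rise, and head to the spacer.

To row units: 0.9 mm is 0.0018, -0.7 mm is -0.0014.

>>> play_rows([
  [[0,0,-0.0014,0.0018,0,0,0],[0,0,-0.0014,0.0018,0,0,0],[0,0,-0.0014,0.0018,0,0,0]],
])

```text
time: 18.6
tool_pos: [0.5521, 0.095, 0.0104]
ee_rot: [-0.16, 0.987, 0.0, 0.0]
contact_force: [-0.8, 0.6, -0.4]
width: 0.0239
gripper_force: 30.0
```

>>> play_rows([
  [[31,0,0,0,0,0,0],[31,0,0,0,0,0,0],[31,0,0,0,0,0,0],[31,0,0,0,0,0,0]],
])

```text
time: 19.0
tool_pos: [0.552, 0.0949, 0.0103]
ee_rot: [-0.16, 0.987, -0.0, -0.0]
contact_force: [-0.8, 0.2, -0.1]
width: 0.0311
gripper_force: 0.0
```

To row units: -80 mm is -0.16, -40 mm is -0.08.

>>> play_rows([
  [[31,0,0,-0.03,0,0,0],[31,0,0,-0.08,0,0,0],[31,0,0,-0.16,0,0,0],[31,0,0,-0.16,0,0,0]],
])

```text
time: 19.4
tool_pos: [0.5551, 0.0962, 0.0954]
ee_rot: [-0.161, 0.987, 0.001, 0.004]
contact_force: [0.2, 1.0, 0.8]
width: 0.0308
gripper_force: 0.0
```

```bash
python3 plan.py "[[560,-100,90,-260],[595,-280,80,-270],[607.4,-317,60,-270]]"
```

```text
t 19.4 pos [555.1  96.2  95.4] yaw_y 108.5 w 30.8 F [0.2 1.  0.8] gf 0.0 j6 -1.77
[  57.7 -187.6    4.9] [0.001 0.008 0.148] calls>= 0.79
[  -3.2 -183.3   10. ] [0.    0.    0.175] calls>= 0.73
[-12.4 -37.   20. ] [0. 0. 0.] calls>= 0.18
```

To row units: -188 mm is -0.376, 58 mm is 0.116, 0.148 rad is 0.0471.

>>> play_rows([
  [[45,0.116,-0.376,0,0,0,0.0471],[45,0.116,-0.376,0,0,0,0.0471],[45,0.116,-0.376,0,0,0,0.0471],[45,0.116,-0.376,0,0,0,0.0471],[45,0.116,-0.376,0,0,0,0.0471]],
])

```text
time: 19.9
tool_pos: [0.5556, -0.1063, 0.0899]
ee_rot: [-0.084, 0.996, -0.0, -0.0]
contact_force: [0.1, -0.6, 0.0]
width: 0.0449
gripper_force: 0.0
```

To row units: -183 mm is -0.366, 10 mm is 0.02, 0.175 rad is 0.0557.

>>> play_rows([
  [[45,-0.006,-0.366,0.02,0,0,0.0557],[45,-0.006,-0.366,0.02,0,0,0.0557],[45,-0.006,-0.366,0.02,0,0,0.0557],[45,-0.006,-0.366,0.02,0,0,0.0557],[45,-0.006,-0.366,0.02,0,0,0.0557]],
])

```text
time: 20.4
tool_pos: [0.591, -0.285, 0.0791]
ee_rot: [0.002, 1.0, -0.0, -0.0]
contact_force: [-0.8, 1.3, -1.1]
width: 0.0452
gripper_force: 0.0
```

To row units: -37 mm is -0.074, 25 mm is 0.05.

>>> play_rows([
  [[45,-0.024,-0.074,0.05,0,0,0],[45,-0.024,-0.074,0.05,0,0,0],[45,-0.024,-0.074,0.05,0,0,0],[45,-0.024,-0.074,0.05,0,0,0]],
])

```text
time: 20.8
tool_pos: [0.6031, -0.3176, 0.0556]
ee_rot: [0.0, 1.0, -0.0, 0.0]
contact_force: [0.7, -0.0, 0.1]
width: 0.0449
gripper_force: 0.0
```

```bash
cat > d.py <<'E'
from h import *
im=grab();np.savez("im2.npz",**im)
for k,X in(("bar",(.6239,.0803,.016)),("coin",(.6006,.1499,.014)),("cube",(.5521,.0949,.02))):
  px={n:proj(n,np.array([X]))[0] for n in CAL}
  for fz,vs in((0,("top","scene")),(1,("top",)),(1,("scene",))):
    r,f=fit(im,k,px=px,z0=.008,fixz=fz,views=vs);print(k,vs,r.round(1),round(f,3))
for k in("ring","square","triangle"):
    r,f=fit(im,k,z0=.008,fixz=1);print(k,r.round(1))
r=fit(im,"spacer",z0=.004,fixz=1)[0];print("spacer",r)
cv2.imwrite("pics/top2.png",cv2.resize(im["top"][100:300,150:430,::-1].astype(np.uint8),(784,560),interpolation=cv2.INTER_CUBIC))
E
python3 d.py;python3 plan.py "[[607.4,-317,5.8,-270]]"
```

```text
bar ('top', 'scene') [624.1  79.8   7.9  49.7] 0.173
bar ('top',) [624.1  79.6   8.   48.7] 0.086
bar ('scene',) [623.8  80.5   8.   51.1] 0.065
coin ('top', 'scene') [600.5 150.7   7.6   5.6] 0.104
coin ('top',) [600.9 150.4   8.   -2.5] 0.077
coin ('scene',) [600.3 151.5   8.    7.3] 0.015
cube ('top', 'scene') [552.3  95.4   7.3  19.6] 0.247
cube ('top',) [552.6  94.4   8.   18.2] 0.163
cube ('scene',) [552.2  96.4   8.   18.2] 0.059
ring [574.9  25.3   8.   -3.8]
square [672.2 135.2   8.   49.7]
triangle [529.2 164.7   8.  128.3]
spacer [ 607.43685217 -315.99918315    4.           -7.96229649]
t 21.1 pos [ 603.4 -317.9   56.2] yaw_y 90.0 w 44.9 F [-0.  -0.2  0.1] gf 0.0 j6 -1.37
[-4.   0.9 50.4] [-0.     0.001 -0.   ] calls>= 0.2
```

View pics/top2.png

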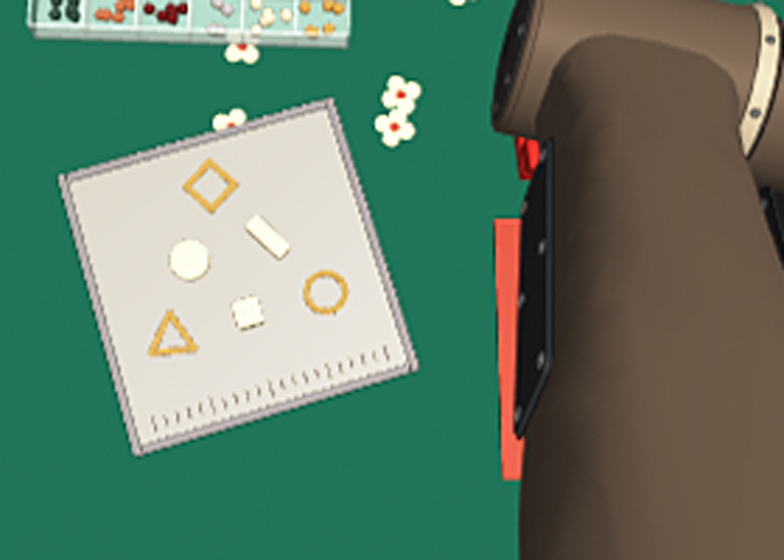

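The picture shows the bar (267,237), coin (190,260) and cube (248,313) each midway between their frames, within about 1 mm. Next is the spacer.

To row units: 50 mm is 0.1, 46 mm is 0.092.

>>> play_rows([
  [[45,-0.008,0.0018,0.04,0,0,0],[45,-0.008,0.0018,0.072,0,0,0],[45,-0.008,0.0018,0.092,0,0,0],[45,-0.008,0.0018,0.1,0,0,0],[45,-0.008,0.0018,0.1,0,0,0]],
])

```text
time: 21.6
tool_pos: [0.607, -0.3175, 0.0054]
ee_rot: [0.0, 1.0, -0.0, -0.0]
contact_force: [-0.2, 0.8, 1.2]
width: 0.0449
gripper_force: 0.0
```

>>> play_rows([
  [[45,0,0,0,0,0,0],[45,0,0,0,0,0,0]],
])

```text
time: 21.8
tool_pos: [0.6074, -0.3177, 0.0061]
ee_rot: [0.001, 1.0, -0.0, 0.001]
contact_force: [0.2, -0.5, 0.7]
width: 0.045
gripper_force: 0.0
```

```bash
python3 plan.py "[[607.4,-317,5.8,-270]]"
```

```text
t 21.8 pos [ 607.4 -317.7    6.1] yaw_y 89.9 w 45.0 F [ 0.2 -0.5  0.7] gf 0.0 j6 -1.37
[0.  0.7 0.3] [-0.     0.001 -0.001] calls>= 0.0
```

To row units: 0.5 mm is 0.001.

>>> play_rows([
  [[0,0,0.001,0,0,0,0],[0,0,0.001,0,0,0,0],[0,0,0.001,0,0,0,0],[0,0,0.001,0,0,0,0],[0,0,0.001,0,0,0,0]],
])

```text
time: 22.3
tool_pos: [0.6071, -0.3171, 0.0056]
ee_rot: [0.001, 1.0, -0.0, 0.0]
contact_force: [-0.5, 0.4, 2.5]
width: 0.0243
gripper_force: 30.0
```

To row units: -74 mm is -0.148, -35 mm is -0.07.

>>> play_rows([
  [[0,0,0,-0.03,0,0,0],[0,0,0,-0.07,0,0,0],[0,0,0,-0.148,0,0,0],[0,0,0,-0.148,0,0,0],[0,0,0,-0.148,0,0,0]],
])

```text
time: 22.8
tool_pos: [0.608, -0.3173, 0.0818]
ee_rot: [0.001, 1.0, -0.0, 0.002]
contact_force: [-0.5, 0.6, -0.5]
width: 0.0247
gripper_force: 30.0
```

```bash
python3 plan.py "[[590,-130,85,-270],[590,20,85,-270],[600.5,150.2,60,-270]]"
```

```text
t 22.8 pos [ 608.  -317.3   81.8] yaw_y 89.9 w 24.7 F [-0.5  0.6 -0.5] gf 30.0 j6 -1.37
[ 18.2 187.3  -3.4] [-0.001  0.004 -0.001] calls>= 0.75
[ -0. 150.   0.] [0. 0. 0.] calls>= 0.6
[-10.5 130.2  25. ] [0. 0. 0.] calls>= 0.53
```

To row units: 187 mm is 0.374, 138 mm is 0.276.

>>> play_rows([
  [[0,0.008,0.084,0,0,0,0],[0,0.018,0.18,0,0,0,0],[0,0.028,0.276,0,0,0,0],[0,0.036,0.374,0,0,0,0]],
])

```text
time: 23.2
tool_pos: [0.588, -0.1287, 0.0788]
ee_rot: [0.001, 1.0, -0.0, -0.001]
contact_force: [1.3, 0.3, 0.0]
width: 0.0249
gripper_force: 30.0
```

To row units: 150 mm is 0.3, 96 mm is 0.192.

>>> play_rows([
  [[0,0,0.096,0,0,0,0],[0,0,0.192,0,0,0,0],[0,0,0.3,0,0,0,0],[0,0,0.3,0,0,0,0]],
])

```text
time: 23.6
tool_pos: [0.5893, 0.0246, 0.0792]
ee_rot: [-0.002, 1.0, 0.0, 0.0]
contact_force: [-0.6, 0.1, 0.3]
width: 0.0246
gripper_force: 30.0
```

To row units: 130 mm is 0.26, 112 mm is 0.224.

>>> play_rows([
  [[0,-0.006,0.08,0,0,0,0],[0,-0.012,0.16,0,0,0,0],[0,-0.018,0.224,0.01,0,0,0],[0,-0.02,0.26,0.04,0,0,0],[0,-0.02,0.26,0.04,0,0,0]],
])

```text
time: 24.1
tool_pos: [0.598, 0.151, 0.0565]
ee_rot: [-0.0, 1.0, -0.001, -0.002]
contact_force: [-0.3, -0.9, -0.8]
width: 0.0248
gripper_force: 30.0
```

>>> play_rows([
  [[0,0,0,0,0,0,0],[0,0,0,0,0,0,0],[0,0,0,0,0,0,0],[0,0,0,0,0,0,0]],
])

```text
time: 24.5
tool_pos: [0.5997, 0.1491, 0.0597]
ee_rot: [0.001, 1.0, 0.0, 0.0]
contact_force: [0.5, 0.1, -0.3]
width: 0.0247
gripper_force: 30.0
```

```bash
python3 plan.py "[[600.5,150.2,23,-270]]"
```

```text
t 24.5 pos [599.7 149.1  59.7] yaw_y 89.9 w 24.7 F [ 0.5  0.1 -0.3] gf 30.0 j6 -2.13
[-0.8  1.1 36.7] [ 0.     0.    -0.002] calls>= 0.15
```

To row units: 36 mm is 0.072, 33 mm is 0.066.

>>> play_rows([
  [[0,-0.0016,0.002,0.028,0,0,0],[0,-0.0016,0.002,0.052,0,0,0],[0,-0.0016,0.002,0.066,0,0,0],[0,-0.0016,0.002,0.072,0,0,0],[0,-0.0016,0.002,0.072,0,0,0]],
])

```text
time: 25.0
tool_pos: [0.6, 0.1507, 0.0225]
ee_rot: [0.001, 1.0, -0.0, -0.001]
contact_force: [-0.1, 0.7, 0.1]
width: 0.0244
gripper_force: 30.0
```

>>> play_rows([
  [[0,0,0,0,0,0,0],[0,0,0,0,0,0,0],[0,0,0,0,0,0,0]],
])

```text
time: 25.3
tool_pos: [0.6006, 0.1511, 0.0238]
ee_rot: [0.001, 1.0, 0.0, 0.0]
contact_force: [-0.2, -0.9, 0.6]
width: 0.0245
gripper_force: 30.0
```

```bash
python3 plan.py "[[600.5,150.2,21.8,-270]]"
```

```text
t 25.3 pos [600.6 151.1  23.8] yaw_y 89.9 w 24.5 F [-0.2 -0.9  0.6] gf 30.0 j6 -2.13
[ 0.1 -0.9  2. ] [ 0.     0.001 -0.001] calls>= 0.01
```

To row units: 1.8 mm is 0.0036, 1.4 mm is 0.0028.

>>> play_rows([
  [[0,0,-0.0018,0.0016,0,0,0],[0,0,-0.0018,0.0028,0,0,0],[0,0,-0.0018,0.0036,0,0,0],[0,0,-0.0018,0.0036,0,0,0]],
])

```text
time: 25.7
tool_pos: [0.6003, 0.15, 0.0216]
ee_rot: [0.001, 1.0, -0.0, 0.0]
contact_force: [-1.2, 0.4, -0.4]
width: 0.0245
gripper_force: 30.0
```

```bash
python3 plan.py "[[600.5,150.2,21.6,-270]]"
```

```text
t 25.7 pos [600.3 150.   21.6] yaw_y 89.9 w 24.5 F [-1.2  0.4 -0.4] gf 30.0 j6 -2.13
[-0.2  0.2 -0. ] [-0.     0.    -0.001] calls>= 0.0
```

To row units: 0.4 mm is 0.0008.

>>> play_rows([
  [[0,0,0,0.0008,0,0,0],[0,0,0,0.0008,0,0,0],[0,0,0,0.0008,0,0,0]],
])

```text
time: 26.0
tool_pos: [0.6004, 0.15, 0.0215]
ee_rot: [0.001, 1.0, -0.0, 0.0]
contact_force: [-2.6, -0.2, 4.9]
width: 0.0245
gripper_force: 30.0
```

>>> play_rows([
  [[34,0,0,0,0,0,0],[34,0,0,0,0,0,0],[34,0,0,0,0,0,0],[34,0,0,0,0,0,0]],
])

```text
time: 26.4
tool_pos: [0.6003, 0.15, 0.0209]
ee_rot: [0.001, 1.0, -0.0, -0.0]
contact_force: [-0.4, -0.6, -0.9]
width: 0.0342
gripper_force: 0.0
```

To row units: -80 mm is -0.16, -35 mm is -0.07.

>>> play_rows([
  [[34,0,0,-0.024,0,0,0],[34,0,0,-0.07,0,0,0],[34,0,0,-0.16,0,0,0]],
])

```text
time: 26.7
tool_pos: [0.5984, 0.1491, 0.0997]
ee_rot: [0.001, 1.0, -0.001, -0.003]
contact_force: [0.7, 0.3, 0.7]
width: 0.0343
gripper_force: 0.0
```

```bash
python3 plan.py "[[560,-80,150,-270],[480,-250,150,-270]]"
```

```text
t 26.7 pos [598.4 149.1  99.7] yaw_y 89.9 w 34.3 F [0.7 0.3 0.7] gf 0.0 j6 -2.13
[  38.3 -229.3  -49.5] [-0.003 -0.005 -0.002] calls>= 0.95
[  80. -170.    0.] [0. 0. 0.] calls>= 0.75
```

To row units: -229 mm is -0.458, -50 mm is -0.1.

>>> play_rows([
  [[34,0.076,-0.458,-0.1,0,0,0],[34,0.076,-0.458,-0.1,0,0,0],[34,0.076,-0.458,-0.1,0,0,0],[34,0.076,-0.458,-0.1,0,0,0],[34,0.076,-0.458,-0.1,0,0,0]],
])

```text
time: 27.2
tool_pos: [0.5615, -0.0813, 0.1531]
ee_rot: [0.001, 1.0, 0.0, 0.001]
contact_force: [2.1, -0.8, 0.8]
width: 0.0343
gripper_force: 0.0
```

To row units: -170 mm is -0.34, 80 mm is 0.16.

>>> play_rows([
  [[34,0.16,-0.34,0,0,0,0],[34,0.16,-0.34,0,0,0,0],[34,0.16,-0.34,0,0,0,0],[34,0.16,-0.34,0,0,0,0],[34,0.16,-0.34,0,0,0,0]],
])

```text
time: 27.7
tool_pos: [0.4797, -0.252, 0.1521]
ee_rot: [0.003, 1.0, -0.0, 0.0]
contact_force: [1.3, 0.1, -0.3]
width: 0.034
gripper_force: 0.0
```

```bash
sed -e 's/im2/im3/;s/top2/top3/;/"spacer",z0/d' d.py >e.py; cat >> e.py <<'E'
px={n:proj(n,np.array([[.6005,.15,.025]]))[0] for n in CAL}
for fz,vs in((0,("top","scene")),(1,("top",)),(1,("scene",))):
    r,f=fit(im,"spacer",px=px,z0=.02,fixz=fz,views=vs);print("spacer",vs,r.round(1),round(f,3))
x,y=proj("scene",np.array([[.6,.11,.02]]))[0].astype(int)
a=cv2.resize(im["scene"][y-50:y+50,x-60:x+60,::-1].astype(np.uint8),(600,500),interpolation=cv2.INTER_CUBIC);cv2.imwrite("pics/sc3.png",a)
E
python3 e.py
```

```text
bar ('top', 'scene') [624.   79.8   7.6  50.2] 0.17
bar ('top',) [624.   79.6   8.   48.7] 0.083
bar ('scene',) [623.9  80.6   8.   51. ] 0.064
coin ('top', 'scene') [599.8 151.2   4.7   2.1] 1.636
coin ('top',) [599.7 150.    8.    4.9] 0.895
coin ('scene',) [601.2 152.8   8.   -5.7] 0.737
cube ('top', 'scene') [552.3  95.4   7.2  19.2] 0.238
cube ('top',) [552.6  94.4   8.   18. ] 0.154
cube ('scene',) [552.   96.3   8.   19.8] 0.059
ring [574.9  25.3   8.   -3.6]
square [672.2 135.2   8.   49.6]
triangle [529.2 164.7   8.  128.3]
spacer ('top', 'scene') [604.1 152.9  18.8 145.1] 1.54
spacer ('top',) [604.7 150.2  20.   13.9] 0.752
spacer ('scene',) [598.1 149.5  20.   -0.9] 0.863
```

View pics/top3.png

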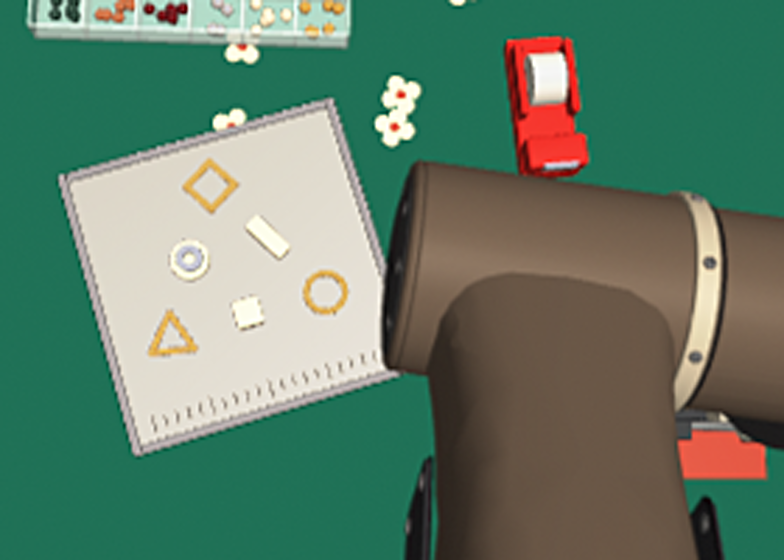

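View pics/sc3.png

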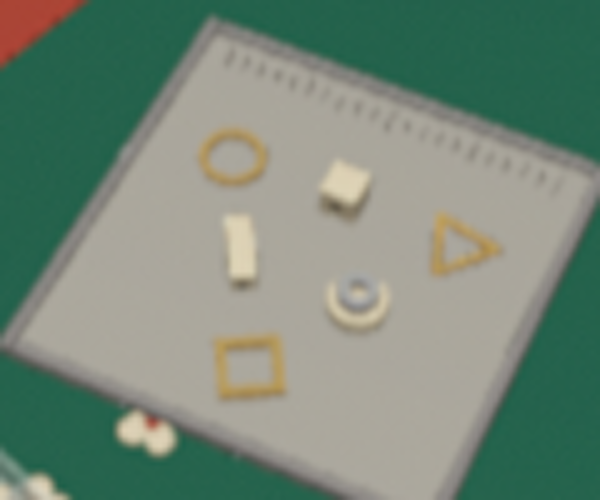

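The spacer sits flat on the coin: in the top view it is at (190,258) with the coin at (190,260), and the dispenser is unmoved. One numeric check of the centring.

```bash
python3 - <<'E'
from h import *
im=dict(np.load("im3.npz"))
for n in CAL:
    x,y=proj(n,np.array([[.6005,.1503,.027]]))[0];X,Y=int(round(x)),int(round(y))
    w=cv2.GaussianBlur(im[n],(0,0),.5)[Y-7:Y+8,X-7:X+8];m=np.clip(w[...,2]-w[...,0]+5,0,None);yy,xx=np.mgrid[-7:8,-7:8]
    u=np.array([X+(m*xx).sum()/m.sum(),Y+(m*yy).sum()/m.sum()])
    c=CAL[n];o=-c["R"].T@c["t"];d=c["R"].T@[(u[0]-c["cx"])/c["fx"],(u[1]-c["cy"])/c["fy"],1]
    print(n,((o+d*((.028-o[2])/d[2]))*1e3).round(1))
E
```

```text
scene [594.8 148.6  28. ]
top [601.  149.5  28. ]
```

```bash
python3 - <<'E'
from h import *
im=dict(np.load("im3.npz"));out=[]
for n in CAL:
    x,y=proj(n,np.array([[.6005,.1505,.02]]))[0].astype(int)
    a=cv2.resize(im[n][y-14:y+14,x-14:x+14,::-1].astype(np.uint8),(392,392),interpolation=cv2.INTER_CUBIC)
    b=a.copy()
    for d,z,col in((36,.008,(0,0,255)),(36,.02,(0,0,255)),(26,.03,(0,255,0)),(10,.03,(0,255,0))):
        P=np.c_[disc(d,0)[0]/1e3+[.6005,.1505],np.full(48,z)]
        q=((proj(n,P)-[x-14,y-14]+.5)*14).round().astype(np.int32);cv2.polylines(b,[q],True,col,1)
    out.append(np.hstack([a,b]))
cv2.imwrite("pics/ov.png",cv2.resize(np.vstack(out),(600,600)))
E
```

```text
(no output)
```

View pics/ov.png

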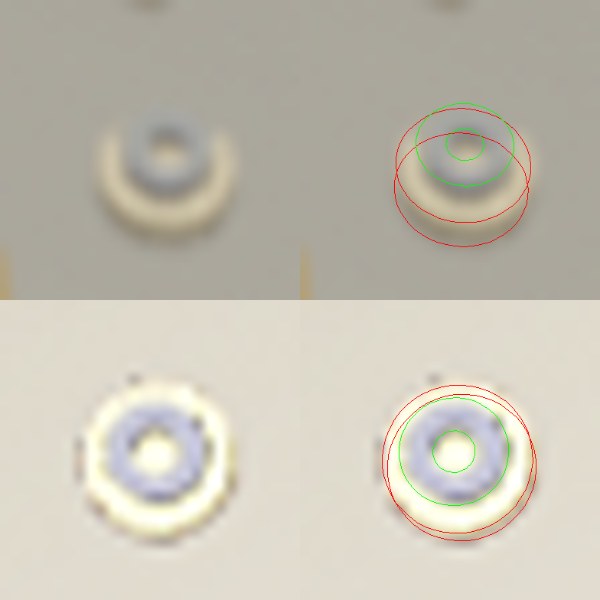

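The overlay shows the coin and spacer both matching their predicted outlines to about 1 mm, for example the spacer hole at (466,147) against (465,144) predicted. Handing in.

```bash
python3 -c "
from workcell import bot;print(bot.sign_off())"
```

```text
the job is handed in; nothing more can be done
None
```

The job is handed in: the bar, coin and cube beads measured within about 1 mm of their midpoints, the spacer lies flat and centred on the coin to about the same, the arm never touched the dispenser or pliers, and it all took about 28 s of the 96 s.

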